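# Put the centre punch away in its capped bench holder

### The arm

A 7-joint arm with a two-finger parallel gripper is mounted at the origin on the work surface; the furniture and walls round the work are solid. World frame = base frame: x ahead of the robot, y to its left, z up, the work surface at z = 0. Lengths are in mm, angles in degrees, forces in N, time in s.
With the tool pointing down it reaches from about 400 to 875 mm from the base axis. Payload 6.5 kg.
Tool frame: the origin (TCP) lies midway between the tips of the shut fingers; the grasp point (between the pads) lies 19 mm behind it; z points along the fingers, y is the line along which they close (so a half turn about z gives the same grasp; the last joint's range is limited). The gripper opens to 88 mm and grips with 3 to 60 N. Pads are 18 mm wide; open, the fingers measure 123 mm over their backs; the gripper's body (75 mm by 187 mm) begins 45 mm behind the grasp point.
Start: joints at [-71.86, 30.733, -0.252, 88.115, 0.149, 61.152, -4.079], TCP at [242.782, 602.949, 238.716] pointing down, gripper open.
Joint ranges: [-154.64, 154.64], [-21.42, 123.67], [-72.66, 72.17], [13.99, 137.28], [-74.86, 254.86], [10.95, 109.41], [-158.01, 158.01]. Speed limits (degrees/s): [136.94, 136.94, 180, 180, 180, 180, 180].

### API

Orientations are given as a 3x3 rotation matrix whose columns are the frame's x, y, z axes.
In Python, from bench import robot, read_camera gives the robot as it stands. The module is installed in compiled form; this text tells all that it offers.
- The arm moves only by the shell command python3 -m creep 'ROWS'. ROWS is JSON, a list of rows, each a list of 3 entries, a list of its own where there are three numbers: the shift along the tool's x, y, z in m, then the turn, a rotation vector about the tool's x, y, z in rad, then the opening, from -1 (shut) to 1 (fully open). In form: [[[tx, ty, tz], [wx, wy, wz], hand], ...]. A call has 1 to 10 rows; each row is the pose to reach, as a shift and turn from the pose commanded when the call began, along the tool's axes at that moment; what a row does not reach only later rows make up. A row lasts 1/8 s, in which the tool goes at most 62.5 mm and 10.7 degrees, less where a joint would pass 70% of its speed; a pose out of reach is approached as far as the arm can. A call with a gripper value outside its range is refused whole. The fingers move at their own pace and stop on an object; the grip force is fixed at half the most. Time passes only in rows, so rows that repeat a pose let the fingers close. It gives the time, the measured TCP pose, the force, the opening and the grip force at its end, in the units of the state.
- robot.state(): the state, without advancing time (a new reading comes with each control period).
- read_camera(name): name is "scene" or "top" or "wrist"; returns a dict with "image" (420x560x3 uint8, red, green, blue), "K" (3x3 intrinsics, pixels), "world_to_cam" (4x4, takes a point from world to camera coordinates). Camera axes: x right, y up, looking along -z (the intrinsics and any distortion apply to the point x, -y, -z); pixel columns grow to the right and rows downward; lengths in mm; the calibration is good to about 2 mm. A picture is of the moment at which its call begins. There is no depth.
- robot.finish_job(): hands the job in; it is judged then, once.
The state is a dict: "time": time; "joint_positions": joint angles; "dq": joint speeds; "effort": joint torques, N m; "eef_pos": TCP position; "tcp_rot": TCP orientation; "ft_force": force on the tool from outside, world axes, zero at the start; "ft_torque": the same for the moment, N m; "opening": finger opening in mm; "gripper_force": force on a finger pad.
Only numpy, scipy, OpenCV 4.12 (cv2) and the standard library are available. Lean on these libraries where they do the work, as an engineer would, in place of code of your own. Each camera call takes 0.05 s, during which the arm holds its last target. There are 200 camera calls.

### The job

Put the centre punch away in the bench holder: pull the holder's push-on cap off, all the way back to its stop, lay the punch in the two cradles with its pointed end towards the cap, then press the cap back over the point until it snaps fully home against the cradle. Leave the punch lying in the cradles, let go of everything, and leave the other things on the table where they are.

Things in the scene. Friction and masses are not known exactly. Their poses are not given: they have to be found in the camera images.
- holder: bench holder fixed to the table (place varies): grey plate, 222 x 70 x 10 mm, with two aluminium cradle blocks, a tail wall and a dark steel cap on guide rods. Origin on the table below the punch's place; +x runs along the holder towards the cap end, z up. Plate x -71 to +151 mm, y +-35 mm. A detent housing 18 mm high stands at x 57, y 30 mm, an end stop 20 mm high at x 142 to 150 mm
- bed (a point): point on the cradles' bed, 34.5 mm over the table, where the middle of the punch's underside belongs; axes as the holder's. From it, tail cradle x -58 to -38 mm, front cradle x +14 to +22 mm, both 50 mm high over the table and up to 48 mm wide, with a notch along x 16 mm wide, flared to 26 mm at the top. Between them fingers have room down to the plate. Tail wall face x -63 mm
- cap (a joint): travel of the cap along the holder's +x, m: 0 home (rim against the front cradle), 0.060 fully off, at its stop. Starts home. A spring detent: about 10 N pulls it out over the first 5 mm; closing, about 10 N presses it over the last 11 mm, and the last 3 mm it draws itself in. Between, 1.5 N friction; it stays where it is left and cannot leave its guide rods
- cap_grip (a point): middle of the cap, on its axis, 40 mm over the table; moves with it; axes as the holder's. The cap is a round dark steel cup lying along x, 44 mm outside diameter (47 at the rim), 60 mm long: rim 30 mm to -x of this point, closed nose 30 mm to +x; bore 36 mm, 47 mm deep. Sides free to grip from above; its foot is 36 mm wide, top 20 mm over the table
- centre_punch: centre punch: plain dark steel rod 118 mm long, 11 mm thick, 0.07 kg (+-30 percent), loose, lying on the table. Origin at the middle of its underside; its y axis runs along it, its -y end is the pointed tip, z up
- punch_mid (a point): centre of the punch, 5.5 mm over its underside; axes as the punch's
- punch_tip (a point): the pointed tip of the punch, 59 mm from its origin along -y, 5.5 mm over its underside
- soapstone_holder: brass-coloured soapstone holder 125 mm long, 11 mm thick, lying on the table, along its own y; bystander, not the punch. Origin at the middle of its underside
- mandrel: grey T-handled plug, 38 mm in diameter, 69 mm high; bystander. Origin at the centre of its underside
- paste_jar: white jar with a blue lid, 60 mm in diameter, 68 mm high; bystander. Origin at the centre of its underside
Mind the look-alikes: they are no part of the job. Of the things that look like the holder, take the one that is farthest from the robot's base at the start.

How it is judged (in metres and radians):
On the way, in this order (a step that is already met when the one before it is completed fails the run):
1. the cap is pulled off, back to its stop (value of joint cap above 0.05 m), for 0.2 s.
2. the punch lies in the cradles, point towards the cap, the cap still off (x of punch_mid in the frame of bed between -0.008 and 0.008 m and y of punch_mid in the frame of bed between -0.005 and 0.005 m and z of punch_mid in the frame of bed between 0.0015 and 0.0095 m and x of punch_tip in the frame of bed above 0.045 m and angle between the y axis of centre_punch and the x axis of holder, either way round below 0.1 rad and value of joint cap above 0.03 m), for 0.2 s.
At the end, for the whole second after the job is handed in: the punch rests in both cradles (within 8 mm along, 5 mm across, 4 mm in height of its place, within 0.1 rad of the holder's axis), point towards the cap, and the cap is home within 2 mm (x of punch_mid in the frame of bed between -0.008 and 0.008 m and y of punch_mid in the frame of bed between -0.005 and 0.005 m and z of punch_mid in the frame of bed between 0.0015 and 0.0095 m and x of punch_tip in the frame of bed above 0.045 m and angle between the y axis of centre_punch and the x axis of holder, either way round below 0.1 rad and value of joint cap below 0.002 m and linear speed of centre_punch below 0.02 m/s); the robot touches nothing.
It fails at once if the soapstone holder is moved more than 30 mm (distance of soapstone_holder from where it was at the start of the episode above 0.03 m).
It fails at once if the mandrel is moved more than 30 mm (distance of mandrel from where it was at the start of the episode above 0.03 m).
It fails at once if the paste jar is moved more than 30 mm (distance of paste_jar from where it was at the start of the episode above 0.03 m).
It also fails if it takes over 61 s, if anything falls off the work surface, if the arm or the gripper's body presses on something with over 40 N, if the wrist force passes 120 N, or if a joint passes its speed limit or range.

## Working session

There is one attempt and no reset: what is moved stays moved. The work goes in short steps, Python scripts to look and compute and a shell command to move; the robot and the scene stay as the last step left them, time stands still between calls to the robot, and variables do not carry over. Pictures are saved under pics/ and viewed, at most 10 in all, crops included, and the job is handed in when it is done.

```bash
mkdir -p pics
cat > h.py <<'E'
import numpy as np, cv2
from bench import robot, read_camera
def snap(n,f):
    c=read_camera(n); cv2.imwrite('pics/'+f,c['image'][:,:,::-1]); np.savez('pics/'+f+'.npz',K=c['K'],T=c['world_to_cam']); return c
def ray(f,u,v,z):
    d=np.load('pics/'+f+'.npz');K,T=d['K'],d['T']
    r=np.linalg.solve(K,[u,v,1]); r=np.array([r[0],-r[1],-r[2]])
    R=T[:3,:3];o=-R.T@T[:3,3]; w=R.T@r
    return o+w*(z-o[2])/w[2]
def proj(f,p):
    d=np.load('pics/'+f+'.npz');c=d['T'][:3,:3]@p+d['T'][:3,3]
    q=d['K']@[c[0],-c[1],-c[2]];return q[:2]/q[2]
E
python3 - <<'E'
from h import *
snap('top','t1.png');snap('scene','s1.png')
s=robot.state();print(s['time'],s['eef_pos'],np.round(s['tcp_rot'],3),s['opening'])
E
```

```text
0.1 [242.61333471 602.45096991 237.94413873] [[-0.928  0.373 -0.   ]
 [ 0.373  0.928 -0.001]
 [-0.    -0.002 -1.   ]] 88.33530312101158
```

View pics/t1.png

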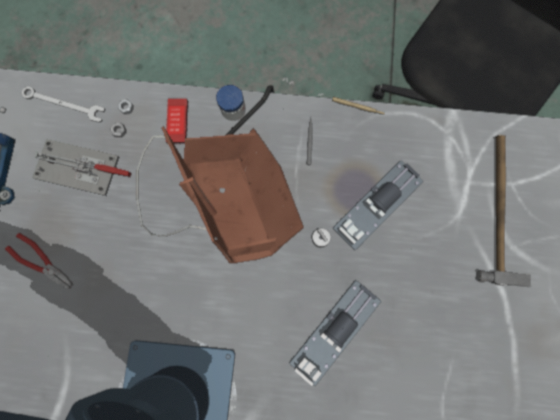

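View pics/s1.png

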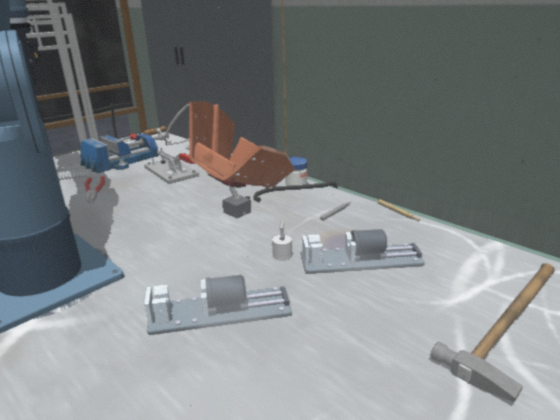

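The far holder sits around top (379,204), with its cap end up-right. The punch is near (310,140), with its thin end seemingly at (310,118). The brass soapstone holder is at (357,105) and the mandrel at (320,237). I'll enlarge this area.

Run:
```python
from h import *
im=cv2.imread('pics/t1.png')[85:265,290:440]
cv2.imwrite('pics/t1c.png',cv2.resize(im,(500,600),interpolation=cv2.INTER_CUBIC))
for n,u,v,z in [('base',175,385,0),('punch top',310,118,5),('punch bot',309,165,5),('h tail',345,238,10),('h cap end',413,170,10),('near',335,335,10),('mandrel',320,237,69)]: print(n,ray('t1.png',u,v,z).round(0))
```

```text
base [28.  5.  0.]
punch top [ 633. -220.    5.]
punch bot [ 520. -227.    5.]
h tail [ 362. -319.   10.]
h cap end [ 529. -460.   10.]
near [ 158. -312.   10.]
mandrel [ 351. -261.   69.]
```

View pics/t1c.png

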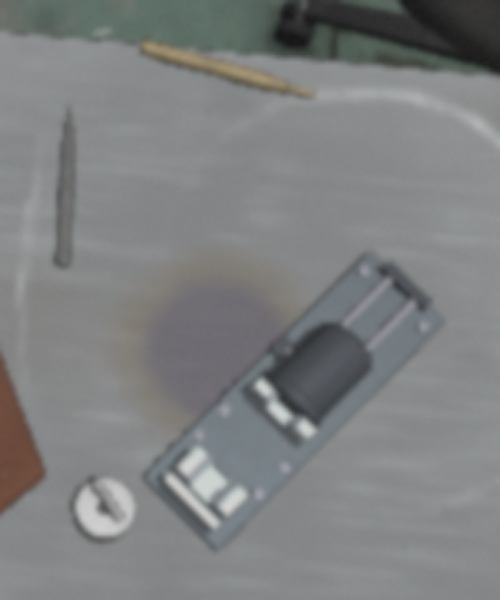

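The crop shows the far holder plate with corners at crop px (370,253), (445,318), (215,548) and (143,475). The punch tip is at (69,107), its butt at (62,265), and the cap is dark on the upper right.

Run:
```python
from h import *
g=lambda u,v,z:ray('t1.png',290+u*.3,85+v*.3,z)
a,b,c,d=[g(u,v,10) for u,v in [(370,253),(445,318),(215,548),(143,475)]]
print([np.linalg.norm(x).round() for x in (a-b,b-c,c-d,d-a)])
e=((a+b)-(c+d))/2; e/=np.linalg.norm(e); m=(a+b+c+d)/4; o=m-40*e
print('hx az',np.degrees(np.arctan2(e[1],e[0])),'origin',o,'cap',o+52*e)
t,u=g(69,107,5),g(62,265,5);p=t-u
print('punch len',np.linalg.norm(p),'mid',(t+u)/2,'az',np.degrees(np.arctan2(p[1],p[0])))
print('lid',ray('t1.png',230,97,68))
```

```text
[np.float64(66.0), np.float64(221.0), np.float64(66.0), np.float64(218.0)]
hx az -40.46444776528789 origin [ 413.82335275 -361.46672182   10.        ] cap [ 453.38541056 -395.21347843   10.        ]
punch len 114.24368386051971 mid [ 578.1401683  -223.54662429    5.        ] az 2.544703984180681
lid [637.589135   -41.41945049  68.        ]
```

```bash
python3 -m creep '[[[0,0,-0.04],[0,0,0],1],[[0,0,-0.08],[0,0,0.1],1],[[0,0,-0.13],[0,0,0.2],1],[[0,0,-0.16],[0,0,0.3],1]]'
```

```text
time: 0.6
eef_pos: [243.0, 603.2, 401.1]
tcp_rot: [[-0.774, 0.634, 0.001], [0.634, 0.774, 0.002], [0.001, 0.002, -1.0]]
ft_force: [0.1, 0.4, 0.1]
opening: 88.3
gripper_force: 0.0
```

```bash
python3 -m creep '[[[-0.387,-0.036,0],[0,0,0],1],[[-0.387,-0.036,0],[0,0,0],1],[[-0.387,-0.036,0],[0,0,0],1],[[-0.387,-0.036,0],[0,0,0],1],[[-0.387,-0.036,0],[0,0,0],1],[[-0.387,-0.036,0],[0,0,0],1],[[-0.387,-0.036,0],[0,0,0],1],[[-0.674,-0.228,0],[0,0,0],1],[[-0.674,-0.228,0],[0,0,0],1],[[-0.674,-0.228,0],[0,0,0],1]]'
```

```text
time: 1.85
eef_pos: [575.2, 151.0, 398.4]
tcp_rot: [[-0.777, 0.629, -0.001], [0.629, 0.777, 0.0], [0.001, -0.0, -1.0]]
ft_force: [1.2, 1.1, -0.4]
opening: 88.0
gripper_force: 0.0
```

```bash
python3 -m creep '[[[-0.130,-0.089,0],[0,0,0],1],[[-0.130,-0.089,0],[0,0,0],1],[[-0.130,-0.089,0],[0,0,0],1],[[-0.244,-0.357,0],[0,0,0],1],[[-0.244,-0.357,0],[0,0,0],1],[[-0.244,-0.357,0],[0,0,0],1],[[-0.244,-0.357,0],[0,0,0],1],[[-0.244,-0.357,0],[0,0,0],1],[[-0.248,-0.501,0],[0,0,0],1],[[-0.248,-0.501,0],[0,0,0],1]]'; python3 -m creep '[[[0,0,0.05],[0,0,0],1],[[0,0,0.1],[0,0,0],1],[[0,0,0.1],[0,0,0],1]]'
python3 - <<'E'
from h import *
snap('wrist','w1.png');s=robot.state();print(s['eef_pos'],s['joint_positions'])
d=np.load('pics/w1.png.npz');T=d['T'];print('cam',-T[:3,:3].T@T[:3,3],T[2,:3])
E
```

```text
time: 3.1
eef_pos: [463.0, -378.5, 398.2]
tcp_rot: [[-0.777, 0.629, -0.0], [0.629, 0.777, 0.001], [0.001, 0.001, -1.0]]
ft_force: [0.3, -1.1, 0.7]
opening: 88.3
gripper_force: 0.0
time: 3.48
eef_pos: [462.2, -375.7, 295.3]
tcp_rot: [[-0.777, 0.63, -0.006], [0.63, 0.777, 0.005], [0.008, -0.0, -1.0]]
ft_force: [-0.8, -0.8, 0.5]
opening: 88.1
gripper_force: 0.0
[ 463.43811726 -377.14140502  298.16942254] [ 14.40899796  23.95362085  27.83262855  93.83342264 -12.03500714
  65.37521404  96.22641899]
cam [ 409.81727798 -334.62699132  441.22917384] [-0.199068    0.16112195  0.9666497 ]
```

View pics/w1.png

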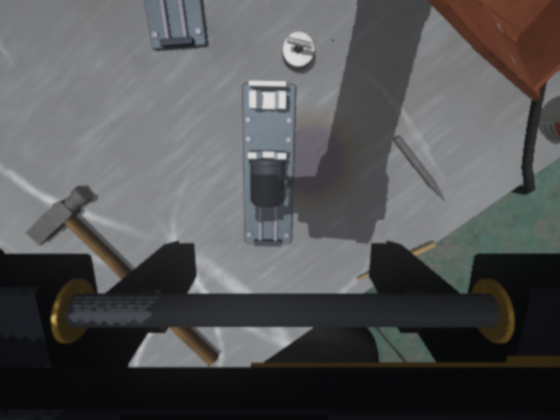

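The wrist view shows the holder upright, with the plate spanning columns 243–296 and rows 82–245 and the cap at (267,182). The punch runs from its butt at (397,138) to its tip at (443,198). I'll take a closer crop to get the edges.

Run:
```python
from h import *
im=cv2.imread('pics/w1.png')[70:260,225:465]
cv2.imwrite('pics/w1c.png',cv2.resize(im,(720,570),interpolation=cv2.INTER_CUBIC))
```

```text
(no output)
```

View pics/w1c.png

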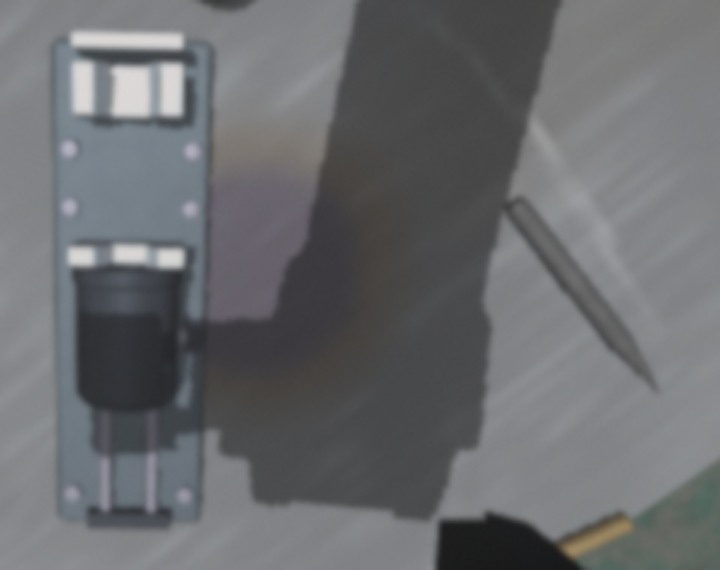

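Run:
```python
from h import *
g=lambda u,v,z:ray('w1.png',225+(u-1)/3,70+(v-1)/3,z)
a,b,c,d=[g(u,v,10) for u,v in [(60,521),(200,521),(213,40),(52,40)]]
print([np.linalg.norm(x).round() for x in (a-b,b-c,c-d,d-a)])
e=((a+b)-(c+d))/2; e/=np.linalg.norm(e); m=(a+b+c+d)/4; o=m-40*e; n=np.array([-e[1],e[0],0])
az=lambda p:np.degrees(np.arctan2(p[1],p[0])).round(1)
print('hx az',az(e),'origin',o,'cap',o+52*e)
for q in [(127.5,245),(127.5,268),(127.5,62),(127.5,118)]:
  p=g(*q,50)-o; print('cradle pt hx,hy',p@e,p@n)
t,u=g(656,390,5.5),g(512,202,5.5);p=t-u
print('punch',np.linalg.norm(p),'mid',(t+u)/2,'az',az(p))
s=robot.state();R=s['tcp_rot'];print('tool x az',az(R[:,0]),'delta to cap in tool',R.T@(o+52*e-s['eef_pos']))
```

```text
[np.float64(68.0), np.float64(220.0), np.float64(69.0), np.float64(220.0)]
hx az -39.9 origin [ 413.41061974 -361.31691279   10.        ] cap [ 453.2794551  -394.70068082   10.        ]
cradle pt hx,hy 13.399801313132118 0.06850911693398021
cradle pt hx,hy 22.792911552870788 0.107849245271497
cradle pt hx,hy -57.39192490333674 -0.22798006753289957
cradle pt hx,hy -36.444071388098536 -0.14024648146279026
punch 116.22824179652096 mid [ 577.99142075 -224.21036973    5.5       ] az 2.2
tool x az 141.0 delta to cap in tool [ -4.01667183 -20.05041712 288.15792509]
```

```bash
python3 -m creep '[[[-0.004,-0.02,0.05],[0,0,0.016],1],[[-0.004,-0.02,0.11],[0,0,0.016],1],[[-0.004,-0.02,0.17],[0,0,0.016],1],[[-0.004,-0.02,0.21],[0,0,0.016],1],[[-0.004,-0.02,0.22],[0,0,0.016],1],[[-0.004,-0.02,0.22],[0,0,0.016],1],[[-0.004,-0.02,0.22],[0,0,0.016],1]]'
cat > r.py <<'E'
from h import *
import sys
o=np.array([413.4,-361.3,0]);A=np.radians(-40);e=np.array([np.cos(A),np.sin(A),0]);n=np.array([-e[1],e[0],0])
s=robot.state();p=s['eef_pos'];R=s['tcp_rot'];print(s['time'],'holder',(p-o)@e,(p-o)@n,p[2],'yaw x',np.degrees(np.arctan2(R[1,0],R[0,0])),'z',R[:,2].round(3),'F',s['ft_force'].round(1),s['opening'],s['gripper_force'])
if len(sys.argv)>1:
  t=np.array(eval(sys.argv[1]),float); t=t if len(sys.argv)>2 else o+t[0]*e+t[1]*n+[0,0,t[2]]
  print('tool delta',(R.T@(t-p)).round(1))
E
python3 r.py 52,0,24
```

```text
time: 4.4
eef_pos: [455.5, -397.7, 81.2]
tcp_rot: [[-0.766, 0.643, 0.003], [0.643, 0.766, -0.002], [-0.004, 0.0, -1.0]]
ft_force: [-0.3, 0.8, 0.3]
opening: 87.9
gripper_force: 0.0
4.4 holder 55.60068864776242 -0.8086705611778345 81.22195946061396 yaw x 139.9762042664781 z [ 0.003 -0.002 -1.   ] F [-0.3  0.8  0.3] 87.90105124564019 0.0
tool delta [ 3.8  0.8 57.2]
```

```bash
python3 -m creep '[[[0.003,0.001,0.03],[0,0,0],1],[[0.003,0.001,0.056],[0,0,0],1],[[0.003,0.001,0.056],[0,0,0],1],[[0.003,0.001,0.056],[0,0,0],-1],[[0.003,0.001,0.056],[0,0,0],-1],[[0.003,0.001,0.056],[0,0,0],-1],[[0.003,0.001,0.056],[0,0,0],-1],[[0.003,0.001,0.056],[0,0,0],-1]]'
python3 r.py 112,0,24
```

```text
time: 5.4
eef_pos: [452.5, -393.5, 23.0]
tcp_rot: [[-0.766, 0.643, 0.0], [0.643, 0.766, 0.0], [-0.0, 0.0, -1.0]]
ft_force: [-0.0, 1.6, 3.4]
opening: 45.0
gripper_force: 28.5
5.4 holder 50.70484966827973 0.45847918266537624 22.996606675792655 yaw x 139.9776994826782 z [ 0.  0. -1.] F [-0.   1.6  3.4] 45.02372646521926 28.475649767715367
tool delta [-61.3  -0.4  -1. ]
```

Gripped (opening 45 mm, 28 N). Pulling off slowly.

```bash
python3 -m creep '[[[-0.004,0,0],[0,0,0],-1],[[-0.008,0,0],[0,0,0],-1],[[-0.016,0,0],[0,0,0],-1],[[-0.026,0,0],[0,0,0],-1],[[-0.036,0,0],[0,0,0],-1],[[-0.046,0,0],[0,0,0],-1],[[-0.055,0,0],[0,0,0],-1],[[-0.061,0,0],[0,0,0],-1],[[-0.062,0,0],[0,0,0],-1],[[-0.062,0,0],[0,0,0],-1]]'
python3 r.py 112,0,24
```

```text
time: 6.65
eef_pos: [498.5, -432.3, 22.8]
tcp_rot: [[-0.766, 0.643, -0.003], [0.643, 0.766, 0.004], [0.005, 0.001, -1.0]]
ft_force: [-6.0, 8.1, 11.8]
opening: 44.8
gripper_force: 31.6
6.65 holder 110.83028021527922 0.354948904531098 22.786087434368433 yaw x 139.96401468150822 z [-0.003  0.004 -1.   ] F [-6.   8.1 11.8] 44.77733312961837 31.593122591693827
tool delta [-1.2 -0.4 -1.2]
```

```bash
python3 -m creep '[[[-0.061,0,0],[0,0,0],1],[[0,0,0],[0,0,0],1],[[0,0,0],[0,0,0],1],[[0,0,-0.06],[0,0,0],1],[[0,0,-0.12],[0,0,0],1],[[0,0,-0.14],[0,0,0],1],[[0,0,-0.14],[0,0,0],1]]'
python3 r.py 568,-224.6,150 w
```

```text
time: 7.52
eef_pos: [500.1, -434.5, 163.6]
tcp_rot: [[-0.765, 0.643, 0.002], [0.643, 0.765, -0.002], [-0.002, -0.0, -1.0]]
ft_force: [-0.7, 0.9, -0.6]
opening: 88.4
gripper_force: 0.0
7.525 holder 113.48787990831744 -0.34210068416695044 163.64482450262048 yaw x 139.9484638018956 z [ 0.002 -0.002 -1.   ] F [-0.7  0.9 -0.6] 88.39288410522695 0.0
tool delta [ 83.1 204.4  13.4]
```

```bash
python3 -m creep '[[[0.02,0.05,0],[0,0,-0.18],1],[[0.04,0.1,0],[0,0,-0.36],1],[[0.06,0.15,0],[0,0,-0.54],1],[[0.083,0.204,0],[0,0,-0.7],1],[[0.083,0.204,0],[0,0,-0.737],1],[[0.083,0.204,0],[0,0,-0.737],1],[[0.083,0.204,0],[0,0,-0.737],1]]'
python3 r.py 568,-224.6,2 w; python3 -c "
from h import *
snap('wrist','w2.png')
im=cv2.imread('pics/w2.png');print(im.shape)"
```

```text
time: 8.4
eef_pos: [566.1, -226.0, 161.8]
tcp_rot: [[-0.999, -0.034, -0.002], [-0.034, 0.999, -0.001], [0.002, -0.001, -1.0]]
ft_force: [-0.4, 0.1, -0.3]
opening: 88.0
gripper_force: 0.0
8.4 holder 29.99733331181926 201.83260500253812 161.81391342939415 yaw x -178.02825912518824 z [-0.002 -0.001 -1.   ] F [-0.4  0.1 -0.3] 88.01826082864542 0.0
tool delta [ -2.2   1.4 159.8]
(420, 560, 3)
```

View pics/w2.png

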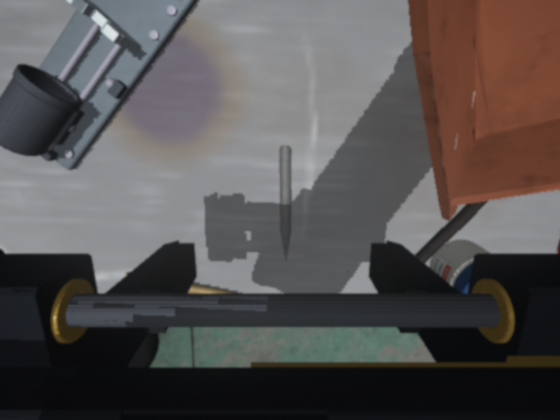

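The cap is off, resting at its stop at (35,110). The punch lies vertically in the picture, butt at (285,148) and tip at (286,258), between the fingers. Next I'll check the clearance to the orange screen, whose corner is at (447,215).

Run:
```python
from h import *
for z in (0,50,100,150,200): print(z,ray('t1.png',255,130,z).round(),ray('w2.png',447,215,z).round(),ray('w2.png',425,100,z).round())
t,u=ray('w2.png',286,259,5.5),ray('w2.png',285,147,5.5);p=t-u
print(t,u,np.linalg.norm(p),(t+u)/2,np.degrees(np.arctan2(p[1],p[0])))
```

```text
0 [593. -96.   0.] [584. -58.   0.] [474. -97.   0.]
50 [ 574. -102.   50.] [570. -86.  50.] [ 478. -119.   50.]
100 [ 555. -108.  100.] [ 556. -113.  100.] [ 482. -140.  100.]
150 [ 536. -114.  150.] [ 542. -141.  150.] [ 486. -162.  150.]
200 [ 517. -120.  200.] [ 528. -169.  200.] [ 490. -183.  200.]
[ 636.22029053 -220.3993285     5.5       ] [ 521.17088417 -225.76408179    5.5       ] 115.17441765618746 [ 578.69558735 -223.08170515    5.5       ] 2.6697680489139954
```

```bash
python3 -m creep '[[[-0.007,0.002,0.04],[0,0,-0.007],1],[[-0.007,0.002,0.08],[0,0,-0.007],1],[[-0.007,0.002,0.11],[0,0,-0.007],1],[[-0.007,0.002,0.135],[0,0,-0.007],1],[[-0.007,0.002,0.145],[0,0,-0.007],1],[[-0.007,0.002,0.145],[0,0,-0.007],1]]'
python3 r.py 573,-223.7,2 w
```

```text
time: 9.2
eef_pos: [573.8, -222.4, 17.5]
tcp_rot: [[-0.999, -0.044, -0.001], [-0.044, 0.999, -0.0], [0.001, -0.0, -1.0]]
ft_force: [0.2, -0.2, 0.6]
opening: 88.6
gripper_force: 0.0
9.2 holder 33.62924838231502 209.50563360253827 17.476763862130237 yaw x -177.4740048968271 z [-0.001 -0.    -1.   ] F [ 0.2 -0.2  0.6] 88.62522006242025 0.0
tool delta [ 0.9 -1.2 15.5]
```

```bash
python3 -m creep '[[[0,-0.001,0.008],[0,0,0],1],[[0,-0.001,0.015],[0,0,0],1],[[0,-0.001,0.015],[0,0,0],0],[[0,-0.001,0.015],[0,0,0],-1],[[0,-0.001,0.015],[0,0,0],-1],[[0,-0.001,0.015],[0,0,0],-1],[[0,-0.001,0.015],[0,0,0],-1],[[0,-0.001,0.015],[0,0,0],-1],[[0,-0.001,0.015],[0,0,0],-1],[[0,-0.001,0.015],[0,0,0],-1]]'
python3 r.py 573,-223.7,2 w
```

```text
time: 10.45
eef_pos: [574.3, -222.8, 2.7]
tcp_rot: [[-0.999, -0.045, 0.0], [-0.045, 0.999, -0.0], [-0.0, -0.0, -1.0]]
ft_force: [0.7, 0.4, -0.1]
opening: 10.7
gripper_force: 30.2
10.45 holder 34.248492929134684 209.48441552739766 2.7352452768198905 yaw x -177.41080692837204 z [ 0. -0. -1.] F [ 0.7  0.4 -0.1] 10.663601682356568 30.158472061157227
tool delta [ 1.3 -0.8  0.7]
```

```bash
python3 -m creep '[[[0,0,-0.02],[0,0,0],-1],[[0,0,-0.06],[0,0,0],-1],[[0,0,-0.1],[0,0,0],-1],[[0,0,-0.12],[0,0,0],-1],[[0,0,-0.12],[0,0,0],-1]]'
python3 r.py -4,0,100
```

```text
time: 11.08
eef_pos: [575.2, -223.1, 124.3]
tcp_rot: [[-0.999, -0.045, 0.003], [-0.045, 0.999, -0.001], [-0.003, -0.001, -1.0]]
ft_force: [0.7, 0.6, -0.9]
opening: 10.7
gripper_force: 30.0
11.075 holder 35.12503398211905 209.91286688424785 124.34518905446349 yaw x -177.40679745433349 z [ 0.003 -0.001 -1.   ] F [ 0.7  0.6 -0.9] 10.714460211205735 29.999400079250336
tool delta [ 170.9 -128.    24. ]
```

```bash
python3 -m creep '[[[0.02,-0.04,0],[0,0,0.12],-1],[[0.05,-0.08,0],[0,0,0.25],-1],[[0.09,-0.11,0],[0,0,0.4],-1],[[0.13,-0.128,0],[0,0,0.55],-1],[[0.171,-0.128,0.01],[0,0,0.68],-1],[[0.171,-0.128,0.02],[0,0,0.743],-1],[[0.171,-0.128,0.024],[0,0,0.743],-1],[[0.171,-0.128,0.024],[0,0,0.743],-1],[[0.171,-0.128,0.024],[0,0,0.743],-1]]'
python3 r.py -4,0,37.5
python3 -c "
from h import *
snap('wrist','w3.png')"
```

```text
time: 12.2
eef_pos: [409.8, -358.3, 98.7]
tcp_rot: [[-0.767, 0.641, 0.0], [0.641, 0.767, -0.0], [-0.0, 0.0, -1.0]]
ft_force: [-0.2, 0.2, -1.0]
opening: 10.5
gripper_force: 30.0
12.2 holder -4.721653598576718 -0.02653086146730091 98.66728249906684 yaw x 140.10937361478474 z [ 0. -0. -1.] F [-0.2  0.2 -1. ] 10.540311891886644 29.99929815530777
tool delta [-0.7  0.  61.2]
```

View pics/w3.png

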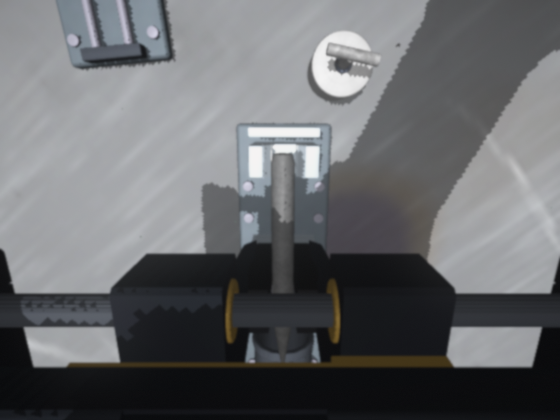

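The gripped punch lies straight over the holder, with its butt at (283,152) and the tail cradle notch at (284,148). I'll check the butt position along the holder.

Run:
```python
from h import *
o=np.array([413.4,-361.3,0]);A=np.radians(-40);e=np.array([np.cos(A),np.sin(A),0]);n=np.array([-e[1],e[0],0])
for q,z in [((283,151),104),((283,151),101.5),((283,151),107),((283,240),107),((243,146),50),((320,146),50),((284,125),10),((284,127),56)]:
  p=ray('w3.png',*q,z)-o;print(q,z,p@e,p@n)
```

```text
(283, 151) 104 -59.63910168736374 -0.9035166068211036
(283, 151) 101.5 -59.41056627418415 -0.8971143380883466
(283, 151) 107 -59.913344183179206 -0.9111993293004792
(283, 240) 107 -18.880213782175176 -0.7750499133385149
(243, 146) 50 -57.64625955327699 -25.129524002601283
(320, 146) 50 -57.77394095520703 21.753157402203975
(284, 125) 10 -69.60269534401084 -0.0025430190912950974
(284, 127) 56 -69.0365730127112 -0.24542438869864017
```

```bash
python3 -m creep '[[[-0.0007,0,0.02],[0,0,0],-1],[[-0.0007,0,0.04],[0,0,0],-1],[[-0.0007,0,0.05],[0,0,0],-1],[[-0.0007,0,0.055],[0,0,0],-1],[[-0.0007,0,0.059],[0,0,0],-1],[[-0.0007,0,0.061],[0,0,0],-1],[[-0.0007,0,0.061],[0,0,0],-1]]'
python3 r.py -4,0,37.2
```

```text
time: 13.12
eef_pos: [410.0, -358.9, 37.9]
tcp_rot: [[-0.766, 0.642, 0.0], [0.642, 0.766, -0.0], [-0.0, 0.0, -1.0]]
ft_force: [0.0, 0.2, -1.2]
opening: 10.6
gripper_force: 30.0
13.125 holder -4.172402897281706 -0.38836486455976094 37.918351847562676 yaw x 140.02186493278793 z [ 0. -0. -1.] F [ 0.   0.2 -1.2] 10.556990441467494 29.99947965145111
tool delta [-0.2  0.4  0.7]
```

```bash
python3 -m creep '[[[0,0,0.001],[0,0,0],-1],[[0,0,0.001],[0,0,0],-1],[[0,0,0.001],[0,0,0],0],[[0,0,0.001],[0,0,0],0.5],[[0,0,0.001],[0,0,0],1],[[0,0,0.001],[0,0,0],1],[[0,0,-0.03],[0,0,0],1],[[0,0,-0.08],[0,0,0],1],[[0,0,-0.1],[0,0,0],1],[[0,0,-0.1],[0,0,0],1]]'
python3 -c "
from h import *
snap('wrist','w4.png')
snap('scene','s2.png')
a=cv2.imread('pics/w4.png')[90:300,180:400];b=cv2.imread('pics/s2.png')[200:300,280:440]
cv2.imwrite('pics/c4.png',np.hstack([cv2.resize(a,(440,420)),cv2.resize(b,(360,420))]))"
python3 r.py 111.5,0,24
```

```text
time: 14.38
eef_pos: [410.7, -359.5, 139.0]
tcp_rot: [[-0.766, 0.642, 0.003], [0.642, 0.766, -0.002], [-0.003, 0.0, -1.0]]
ft_force: [0.3, -0.9, -1.1]
opening: 87.5
gripper_force: 0.0
14.475 holder -4.860343582459867 -0.2675010848438516 136.9519273500728 yaw x 140.03461849378883 z [-0.001  0.001 -1.   ] F [ 0.2  0.5 -0.1] 88.21719079020343 0.0
tool delta [-116.5    0.2  112.8]
```

View pics/c4.png

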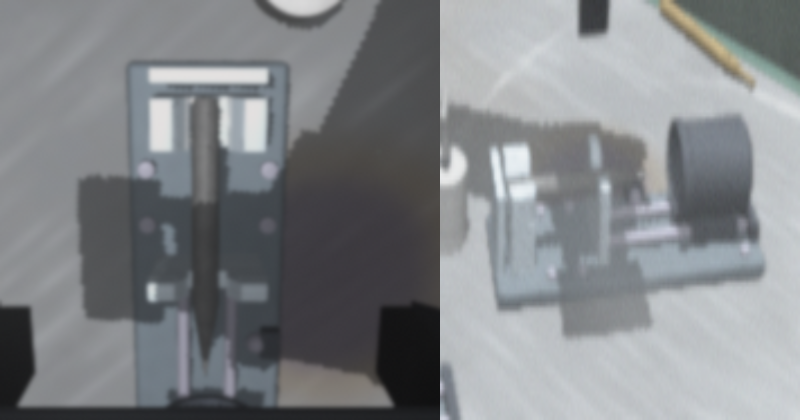

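The punch lies straight in both cradles, butt at crop (205,97) and tip at (206,362), pointing at the cap, which is still off. I'll check this in numbers while moving over the cap.

```bash
python3 - <<'E'
from h import *
o=np.array([413.4,-361.3,0]);A=np.radians(-40);e=np.array([np.cos(A),np.sin(A),0]);n=np.array([-e[1],e[0],0])
for u,v,z in [(205,97,43),(206,362,40),(128,64,10),(290,64,10)]:
  p=ray('w4.png',180+u/2,90+v/2,z)-o;print(p@e,p@n)
E
python3 -m creep '[[[-0.04,0,0],[0,0,0],1],[[-0.1,0,0],[0,0,0],1],[[-0.1155,0,0],[0,0,0],1],[[-0.1155,0,0.04],[0,0,0],1],[[-0.1155,0,0.08],[0,0,0],1],[[-0.1155,0,0.112],[0,0,0],1],[[-0.1155,0,0.113],[0,0,0],1],[[-0.1155,0,0.113],[0,0,0],1]]'
python3 r.py 111,0,24
```

```text
-57.95586834523268 -1.2469386725120435
53.190310603981985 -0.6485199694734674
-69.68926014358453 -33.698110419097056
-69.78028640191452 34.62372986331364
time: 15.48
eef_pos: [498.3, -433.4, 24.9]
tcp_rot: [[-0.766, 0.643, -0.0], [0.643, 0.766, -0.0], [-0.0, -0.0, -1.0]]
ft_force: [0.6, -1.1, 0.3]
opening: 88.1
gripper_force: 0.0
15.475 holder 111.3424767626486 -0.6851946889046336 24.910753002715847 yaw x 140.0077752547664 z [-0. -0. -1.] F [ 0.6 -1.1  0.3] 88.08100788495479 0.0
tool delta [0.3 0.7 0.9]
```

```bash
python3 -m creep '[[[0,0.0005,0.001],[0,0,0],-1],[[0,0.0005,0.001],[0,0,0],-1],[[0,0.0005,0.001],[0,0,0],-1],[[0,0.0005,0.001],[0,0,0],-1],[[0,0.0005,0.001],[0,0,0],-1],[[0.01,0.0005,0.001],[0,0,0],-1],[[0.02,0.0005,0.001],[0,0,0],-1],[[0.03,0.0005,0.001],[0,0,0],-1],[[0.04,0.0005,0.001],[0,0,0],-1],[[0.04,0.0005,0.001],[0,0,0],-1]]'
python3 r.py 51,0,24
```

```text
time: 16.73
eef_pos: [467.1, -405.8, 23.8]
tcp_rot: [[-0.766, 0.643, -0.001], [0.643, 0.766, 0.002], [0.002, 0.001, -1.0]]
ft_force: [1.2, 2.2, 4.5]
opening: 45.2
gripper_force: 29.7
16.725 holder 69.70517975212194 0.42603296231851445 23.845939756272895 yaw x 140.018289088085 z [-0.001  0.002 -1.   ] F [1.2 2.2 4.5] 45.24152745245368 29.747859303297446
tool delta [18.7 -0.4 -0.1]
```

```bash
python3 -m creep '[[[0.006,0,0],[0,0,0],-1],[[0.01,0,0],[0,0,0],-1],[[0.013,0,0],[0,0,0],-1],[[0.016,0,0],[0,0,0],-1],[[0.019,0,0],[0,0,0],-1],[[0.021,0,0],[0,0,0],-1],[[0.022,0,0],[0,0,0],-1],[[0.022,0,0],[0,0,0],-1]]'
python3 r.py 51,0,24
```

```text
time: 17.73
eef_pos: [452.8, -393.9, 23.9]
tcp_rot: [[-0.766, 0.642, 0.003], [0.642, 0.766, -0.003], [-0.004, -0.0, -1.0]]
ft_force: [8.4, -1.7, -2.8]
opening: 45.0
gripper_force: 29.9
17.725 holder 51.15871528034853 0.392874337844604 23.948866929236026 yaw x 140.03959582358394 z [ 0.003 -0.003 -1.   ] F [ 8.4 -1.7 -2.8] 44.96401919090262 29.9218213673052
tool delta [ 0.2 -0.4 -0.1]
```

```bash
python3 -m creep '[[[0.002,0,0],[0,0,0],-1],[[0.003,0,0],[0,0,0],-1],[[0.004,0,0],[0,0,0],-1],[[0.004,0,0],[0,0,0],-1]]'
python3 r.py 51,0,24
```

```text
time: 18.23
eef_pos: [452.8, -393.9, 24.2]
tcp_rot: [[-0.767, 0.642, 0.008], [0.642, 0.767, -0.009], [-0.012, -0.001, -1.0]]
ft_force: [15.8, -11.4, -15.3]
opening: 45.0
gripper_force: 30.1
18.225 holder 51.098481105259324 0.35890765371692057 24.157697953785455 yaw x 140.05402226756524 z [ 0.008 -0.009 -1.   ] F [ 15.8 -11.4 -15.3] 45.03380593381302 30.06650613203874
tool delta [ 0.1 -0.4  0.2]
```

Force rose to about 19 N with no further travel, so the cap is home. Now I'll relax, release and retreat.

```bash
python3 -m creep '[[[-0.004,0,0],[0,0,0],-1],[[-0.005,0,0],[0,0,0],0],[[-0.005,0,0],[0,0,0],1],[[-0.005,0,0],[0,0,0],1],[[-0.005,0,0],[0,0,0],1],[[-0.005,0,-0.04],[0,0,0],1],[[-0.005,0,-0.09],[0,0,0],1],[[-0.005,0,-0.14],[0,0,0],1],[[-0.005,0,-0.2],[0,0,0],1],[[-0.005,0,-0.2],[0,0,0],1]]'
python3 - <<'E'
from h import *
snap('wrist','w5.png');snap('scene','s3.png')
a=cv2.imread('pics/w5.png')[40:260,170:390];b=cv2.imread('pics/s3.png')[200:300,280:440]
cv2.imwrite('pics/c5.png',np.hstack([cv2.resize(a,(440,440)),cv2.resize(b,(360,440))]))
E
```

```text
time: 19.48
eef_pos: [453.4, -395.7, 228.3]
tcp_rot: [[-0.766, 0.643, 0.007], [0.643, 0.766, -0.005], [-0.008, 0.001, -1.0]]
ft_force: [0.2, 0.4, -0.9]
opening: 88.5
gripper_force: 0.0
```

View pics/c5.png

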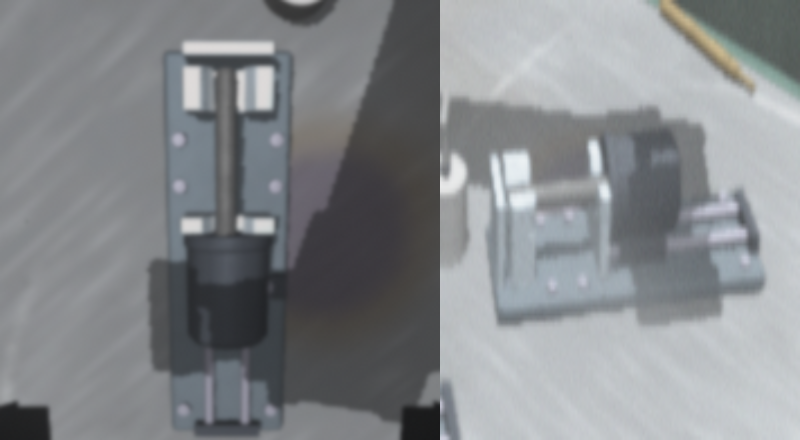

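The cap rim at crop (228,238) is flush against the front cradle. The punch lies straight in both notches, butt at (226,68), and the gripper is clear.

```bash
python3 -c "
from bench import robot
print(robot.finish_job())"
```

```text
the job is handed in; nothing more can be done
None
```

The punch lies in both cradles with its point in the cap, the cap is pressed home against the front cradle, the gripper is clear, and the job was handed in at about 19.5 s; no verdict came back.

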